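Tag the tired shock mount

TASK

One of the three spring shock mounts on the worktop has gone soft. Press the three rubber pads down one after another, left, middle, right (well into their travel, about half of it), to feel which yields most easily, then push the tag of that softest mount fully down. The fingertips are enough for it; leave the other two tags up, and do not lift or shift the things that lie about.

Things in the scene. Friction and masses are not known exactly. Their poses are not given: they have to be found in the camera images.
- left_rig: The left base plate, aluminium, 176 (x) x 80 (y) x 8 mm, fixed to the worktop; origin at the centre of its underside. It carries one mount with its pad (centre 45 mm along +x, the far side from the robot) and that mount's tag (45 mm along -x, the robot's side). z is up; it is turned by up to 0.3 rad from the world axes
- left_pad (a point): Centre of the left pad's top face when unpressed (does not follow the pad), 66 mm above the worktop. Black rubber disc 50 mm across on a coil spring over a steel cup; presses straight down, 16 mm at most, and springs back. The three look alike; pressed 8 mm they push back with about 4, 9 and 15 N, and which is where changes from start to start
- left_tag_top (a point): Centre of the top face of the left mount's tag, moving with it: a flat steel cap 26 mm (x) by 38 mm (y), 6 mm thick, on a stem in a grey guide block (34 x 46 mm, top 38 mm above the worktop). Its top is 58 mm above the worktop when up, 44 mm when fully down
- left_tag (a joint): How far the left tag has been pushed down: 0 m up (as at the start), 0.014 m fully down, its cap resting on the guide block. It takes about 3 N and stays where it is left
- middle_rig: The middle base plate, aluminium, 176 (x) x 80 (y) x 8 mm, fixed to the worktop; origin at the centre of its underside. It carries one mount with its pad (centre 45 mm along +x, the far side from the robot) and that mount's tag (45 mm along -x, the robot's side). z is up; it is turned by up to 0.3 rad from the world axes
- middle_pad (a point): Centre of the middle pad's top face when unpressed (does not follow the pad), 66 mm above the worktop. Black rubber disc 50 mm across on a coil spring over a steel cup; presses straight down, 16 mm at most, and springs back. The three look alike; pressed 8 mm they push back with about 4, 9 and 15 N, and which is where changes from start to start
- middle_tag_top (a point): Centre of the top face of the middle mount's tag, moving with it: a flat steel cap 26 mm (x) by 38 mm (y), 6 mm thick, on a stem in a grey guide block (34 x 46 mm, top 38 mm above the worktop). Its top is 58 mm above the worktop when up, 44 mm when fully down
- middle_tag (a joint): How far the middle tag has been pushed down: 0 m up (as at the start), 0.014 m fully down, its cap resting on the guide block. It takes about 3 N and stays where it is left
- right_rig: The right base plate, aluminium, 176 (x) x 80 (y) x 8 mm, fixed to the worktop; origin at the centre of its underside. It carries one mount with its pad (centre 45 mm along +x, the far side from the robot) and that mount's tag (45 mm along -x, the robot's side). z is up; it is turned by up to 0.3 rad from the world axes
- right_pad (a point): Centre of the right pad's top face when unpressed (does not follow the pad), 66 mm above the worktop. Black rubber disc 50 mm across on a coil spring over a steel cup; presses straight down, 16 mm at most, and springs back. The three look alike; pressed 8 mm they push back with about 4, 9 and 15 N, and which is where changes from start to start
- right_tag_top (a point): Centre of the top face of the right mount's tag, moving with it: a flat steel cap 26 mm (x) by 38 mm (y), 6 mm thick, on a stem in a grey guide block (34 x 46 mm, top 38 mm above the worktop). Its top is 58 mm above the worktop when up, 44 mm when fully down
- right_tag (a joint): How far the right tag has been pushed down: 0 m up (as at the start), 0.014 m fully down, its cap resting on the guide block. It takes about 3 N and stays where it is left
- nose_piece_1: black steel nose piece, 17 x 19 x 27 mm, standing between the left and middle base plates; loose bystander; origin at the centre of its underside
- plug_gauge: plug gauge, a 12 mm thick rod 98 mm long with a black middle, lying between the middle and right base plates; loose bystander; origin at the centre of its underside
- bracket_0: bent galvanised bracket, 42 x 81 x 48 mm, behind the plates to the left; loose bystander; origin at the centre of its underside
- pin_tin: closed grey steel tin, 84 x 121 x 42 mm, to the right of the plates; loose bystander; origin at the centre of its underside
- carton_m5: small closed cardboard carton, 65 x 70 x 55 mm, at the right rear; loose bystander; origin at the centre of its underside

How it is judged:
By the outcome, as a careful person would: the job done as asked, in the order asked, and still so for the second after the job is handed in, with the robot touching nothing.
It also fails if it takes over 53 s, if anything falls off the work surface, if the arm or the gripper's body presses on something with over 40 N, if the wrist force passes 120 N, or if a joint passes its speed limit or range.

ROBOT

A 6-joint arm with a two-finger parallel gripper is mounted at the origin on a cart in front of the work surface, level with it; the furniture and walls round the work are solid. World frame = base frame: x ahead of the robot, y to its left, z up, the work surface at z = 0. Lengths are in m, angles in rad, forces in N, time in s.
With the tool pointing down it reaches from about 0.375 to 0.9 m from the base axis. Payload 3.1 kg.
Tool frame: the origin (TCP) lies on the centre line of the jaws, within the pads' length; the fingertips stand 25 mm ahead of it and the grasp point (between the pads) lies 6 mm ahead of it; x points along the fingers, y is the direction in which the jaws open and shut, and the axes are right-handed (so a half turn about x gives the same grasp; the last joint's range is limited). The gripper opens to 87 mm and grips with 3 to 60 N. Pads are 19 mm wide; open, the fingers measure 117 mm over their backs; the gripper's body (75 mm by 190 mm) begins 51 mm behind the grasp point.
Start: joints at [1.139, 0.527, 1.433, -0, 1.181, -0.178], TCP at [0.156, 0.605, 0.248] pointing down, gripper open.
Joint ranges: [-3.08, 3.08], [-0.75, 2.2], [0.22, 2.44], [-1.43, 4.57], [0, 2.65], [-2.85, 2.85]. Speed limits (rad/s): [2.79, 2.79, 3.14, 3.14, 3.14, 3.14].

INTERFACE

Orientations are given as a unit quaternion [x, y, z, w].
In Python, from rig import robot gives the robot as it stands. The module is installed in compiled form; this text tells all that it offers.
- The arm moves only by the tool move_arm, never from a script. Its argument "commands" is a list of rows, each a list of 5 numbers: the gripper's target within -1 to 1 (shut at 1, half-way at 0, fully open at -1), then the shift along the tool's x, y, z in mm, then the turn about the tool's x in degrees. A call has 1 to 8 rows; each row is the pose to reach, as a shift and turn from the pose commanded when the call began, along the tool's axes at that moment; what a row does not reach only later rows make up. A row lasts 1/12 s, in which the tool goes at most 41.7 mm and 7.16 degrees, less where a joint would pass 70% of its speed; a pose out of reach is approached as far as the arm can. A call with a gripper value outside its range is refused whole. The fingers move at their own pace and stop on an object; "newtons" is the grip in N (left out, the last holds). Time passes only in rows, so rows that repeat a pose let the fingers close. It gives the time, the measured TCP pose, the force and the opening at its end, in the units of the state.
- robot.get_obs(): the state, without advancing time (a new reading comes with each control period).
- robot.camera(name): name is "scene" or "top" or "wrist"; returns a dict with "image" (480x640x3 uint8, red, green, blue), "fx", "fy", "cx", "cy" (pixels), "xyz" and "rotation" of the camera in the world; the wrist camera has in their place "tool_from_camera" (4x4, takes a point from camera to tool coordinates, whose origin is the TCP and whose axes are the tool frame's). Camera axes: x right, y down, z forward; pixel columns grow to the right and rows downward; lengths in m; the calibration is good to about 2 mm. The wrist camera is an equidistant fisheye: a pixel r from the principal point sees the ray r / f radians off the axis. A picture is of the moment at which its call begins: read the wrist's pose just before it. There is no depth.
- robot.hand_in(): hands the job in, once; it reports no verdict.
Trained networks look in a picture, given as the dict that the camera call returned (one of the last four; its "shot" number tells which), for a name from the list of things; names that differ only in an ending like _2 or _b are one class to them, and where a whole thing is asked for, a point or a joint stands for the part that bears it (a point fixed in the world has none). Each returns a list of dicts, best first, with "p" (0 to 1); they miss things now and then, are a little off and sometimes report something else, mostly with a low value. They report only what shows in the picture. A call takes as long as a camera call.
- robot.regions_of(picture, name): "pixels" (480x640 bool, what is visible of it) and "bbox" ([left, top, right, bottom] in pixels, round what is visible of it).
The state is a dict: "time": time; "q": joint angles; "joint_velocities": joint speeds; "joint_torque": joint torques, N m; "position": TCP position; "tool_rot": TCP orientation; "ft_force": force on the tool from outside, world axes, zero at the start; "moment": the same for the moment, N m; "grip_width": finger opening in m.
Only numpy, scipy, OpenCV 4.12 (cv2) and the standard library are available. Lean on these libraries where they do the work, as an engineer would, in place of code of your own. Each camera call takes 0.05 s, during which the arm holds its last target.

## Working session

There is one attempt and no reset: what is moved stays moved. The work goes in short steps, Python scripts to look and compute and a tool call to move; the robot and the scene stay as the last step left them, time stands still between calls to the robot, and variables do not carry over. Pictures are saved under pics/ and viewed, and the job is handed in when it is done.

Besides the shell and the picture viewer there is one more tool, called after "Emit:" in YAML: its name, and indented under it one key for each argument. move_arm: Moves the arm, as the interface text tells. Its arguments: {"type":"object","properties":{"commands":{"type":"array","items":{"type":"array","items":{"type":"number"}}},"newtons":{"type":"number"}},"required":["commands"]}

```bash
mkdir -p pics
python3 - <<'E'
from rig import robot
import cv2,numpy as np
o=robot.get_obs();print({k:np.round(v,4) for k,v in o.items()})
for n in ["top","scene"]:
    c=robot.camera(n);cv2.imwrite(f"pics/{n}0.png",c["image"][:,:,::-1])
    print(n,{k:(np.round(v,4).tolist() if k!='image' else 0) for k,v in c.items()})
    for t in ["left_rig","left_pad","left_tag_top"]:
        try:
            for r in robot.regions_of(c,t):
                ys,xs=np.nonzero(r["pixels"]);print(t,round(r["p"],2),r["bbox"],len(xs),xs.mean().round(1),ys.mean().round(1))
        except Exception as e: print(t,e)
E
```

```text
{'time': np.float64(0.0), 'q': array([ 1.1395,  0.5285,  1.4339, -0.    ,  1.1814, -0.1785]), 'joint_velocities': array([ 0.0007,  0.0013, -0.0007,  0.0011,  0.001 , -0.0005]), 'joint_torque': array([-4.00000e-04, -4.40045e+01, -1.76587e+01,  6.31000e-02,
        5.84000e-02, -2.00000e-04]), 'position': array([0.156 , 0.6045, 0.2466]), 'tool_rot': array([ 0.0884,  0.7017, -0.0899,  0.7012]), 'ft_force': array([-0.1503,  0.2099,  0.3279]), 'moment': array([ 0.0066,  0.0148, -0.0137]), 'grip_width': np.float64(0.0872)}
top {'image': 0, 'fx': 437.2648, 'fy': 437.2648, 'cx': 315.1592, 'cy': 239.5465, 'xyz': [0.4187, -0.1007, 1.1244], 'rotation': [0.7151, -0.6958, 0.0509, -0.044], 'shot': 1}
left_rig 0.56 [161.5, 228.7, 196.4, 297.1] 1618 179.1 268.5
left_pad 0.65 [163.0, 228.0, 193.7, 295.8] 1686 179.5 267.2
left_tag_top 0.51 [167.1, 273.9, 179.6, 282.9] 136 171.9 277.5
scene {'image': 0, 'fx': 444.2927, 'fy': 444.2927, 'cx': 323.0778, 'cy': 238.1506, 'xyz': [0.0937, 0.2406, 0.7231], 'rotation': [-0.4062, 0.8367, -0.326, 0.1693], 'shot': 2}
left_rig 0.85 [141.8, 345.3, 231.3, 448.9] 3698 189.5 401.9
left_pad 0.61 [335.4, 222.5, 406.2, 282.1] 1878 374.6 254.0
left_pad 0.58 [137.5, 342.2, 232.2, 450.9] 3857 189.2 401.2
left_tag_top 0.86 [176.2, 385.6, 203.6, 411.7] 399 189.2 397.6
```

View pics/top0.png

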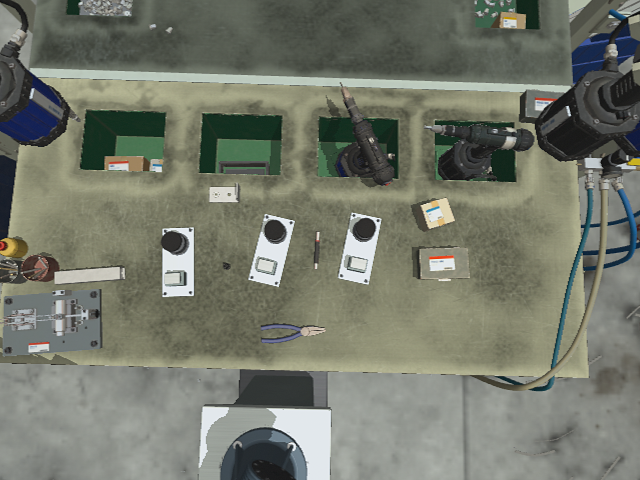

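View pics/scene0.png

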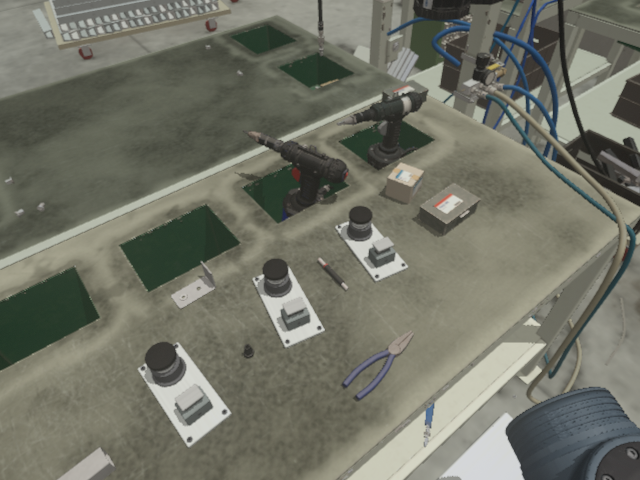

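The top view shows the plates at about (178,262), (270,250) and (360,248), with the pads at the far end and the tags near the robot. The scene view shows the same layout. Next I'll locate the pad and cap tops in both views.

```bash
cat > h.py <<'E'
from rig import robot
import cv2,numpy as np
from scipy.spatial.transform import Rotation as R
def w2p(c,P):
    r=R.from_quat(c["rotation"]).as_matrix() if np.size(c["rotation"])==4 else np.array(c["rotation"])
    p=r.T@(np.array(P)-np.array(c["xyz"]));return np.array([c["fx"]*p[0]/p[2]+c["cx"],c["fy"]*p[1]/p[2]+c["cy"]])
def p2w(c,uv,z):
    r=R.from_quat(c["rotation"]).as_matrix()
    d=r@np.array([(uv[0]-c["cx"])/c["fx"],(uv[1]-c["cy"])/c["fy"],1]);o=np.array(c["xyz"]);return o+d*(z-o[2])/d[2]
E
python3 - <<'E'
from h import *
for n in ["top","scene"]:
    c=robot.camera(n)
    print(n,"base",w2p(c,[0,0,0]),"tcp",w2p(c,[.156,.605,.248]))
    for t,z in [("left_tag_top",.058),("left_rig",.008)]:
      for s in ["left","middle","right"]:
        t2=t.replace("left",s)
        for r in robot.regions_of(c,t2):
            if r["p"]<.3: continue
            ys,xs=np.nonzero(r["pixels"]);print(t2,round(r["p"],2),np.round(r["bbox"]),len(xs),p2w(c,(xs.mean(),ys.mean()),z).round(4))
    im=c["image"];g=im.max(axis=2)
    seeds={"top":[(174,241),(274,231),(366,229)],"scene":[(164,359),(276,271),(360,218)]}[n]
    for s in seeds:
        m=(g<60).astype(np.uint8);k,l,st,ce=cv2.connectedComponentsWithStats(m)
        i=l[s[1],s[0]];print("dark",s,i,st[i],ce[i].round(1))
        x,y=s;h=26
        cr=im[y-h-10:y+h+30,x-h-14:x+h+14] 
        cv2.imwrite(f"pics/{n}_{x}.png",cv2.resize(cr[:,:,::-1],None,fx=6,fy=6,interpolation=cv2.INTER_NEAREST))
import glob
ims=[cv2.imread(f"pics/{n}") for n in ["scene_164.png","scene_276.png","scene_360.png"]]
for i in ims: print(i.shape)
h=min(i.shape[0] for i in ims);o=cv2.hconcat([i[:h] for i in ims]);cv2.imwrite("pics/sc.png",cv2.resize(o,None,fx=.55,fy=.55))
ims=[cv2.imread(f"pics/{n}") for n in ["top_174.png","top_274.png","top_366.png"]]
o=cv2.hconcat(ims);cv2.imwrite("pics/tp.png",cv2.resize(o,None,fx=.55,fy=.55))
E
```

```text
top base [263.58990347 472.07611203] tcp [-66.4781759  428.53042362]
left_tag_top 0.67 [163. 275. 179. 284.] 153 [0.4598 0.2365 0.058 ]
middle_tag_top 0.56 [256. 260. 275. 269.] 168 [0.4965 0.0109 0.058 ]
right_tag_top 0.71 [350. 255. 367. 271.] 169 [ 0.5078 -0.2152  0.058 ]
left_rig 0.88 [165. 226. 193. 295.] 1670 [0.4887 0.2334 0.008 ]
middle_rig 0.94 [246. 211. 296. 287.] 1692 [0.5273 0.003  0.008 ]
middle_rig 0.74 [166. 276. 181. 285.] 174 [0.461  0.2521 0.008 ]
right_rig 0.7 [339. 211. 382. 285.] 1698 [ 0.5385 -0.2216  0.008 ]
dark (174, 241) 119 [161 232  21  20 324] [171.3 241. ]
dark (274, 231) 106 [265 220  20  21 306] [273.7 229.6]
dark (366, 229) 104 [353 218  22  22 351] [364.  228.4]
scene base [524.69999792 576.11293409] tcp [-283.6750597  1109.43046196]
left_tag_top 0.74 [174. 388. 205. 415.] 439 [0.456  0.2367 0.058 ]
middle_tag_top 0.6 [282. 296. 305. 318.] 257 [0.4935 0.013  0.058 ]
right_tag_top 0.51 [377. 237. 393. 250.] 192 [ 0.5032 -0.2141  0.058 ]
right_tag_top 0.3 [248. 343. 256. 359.] 104 [0.4666 0.1236 0.058 ]
left_rig 0.9 [139. 345. 233. 446.] 3875 [0.4772 0.2396 0.008 ]
middle_rig 0.84 [250. 273. 326. 350.] 2387 [0.5121 0.0102 0.008 ]
middle_rig 0.5 [139. 345. 234. 450.] 3862 [0.4772 0.2398 0.008 ]
right_rig 0.79 [335. 223. 406. 284.] 1860 [ 0.5249 -0.2174  0.008 ]
dark (164, 359) 0 [     0      0    640    480 283235] [319.9 243.5]
dark (276, 271) 124 [263 259  25  21 400] [274.8 269.2]
dark (360, 218) 89 [350 207  22  17 306] [360. 215.]
(552, 480, 3)
(552, 480, 3)
(552, 480, 3)
```

View pics/sc.png

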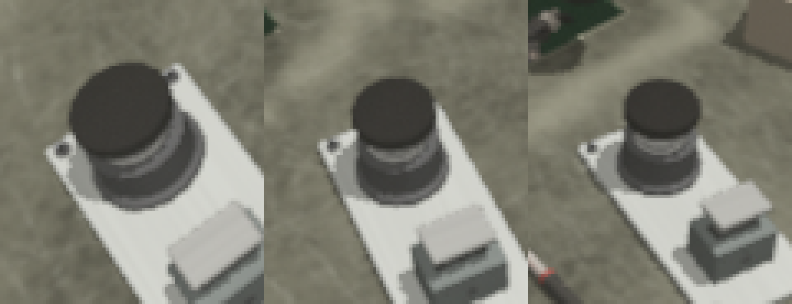

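View pics/tp.png

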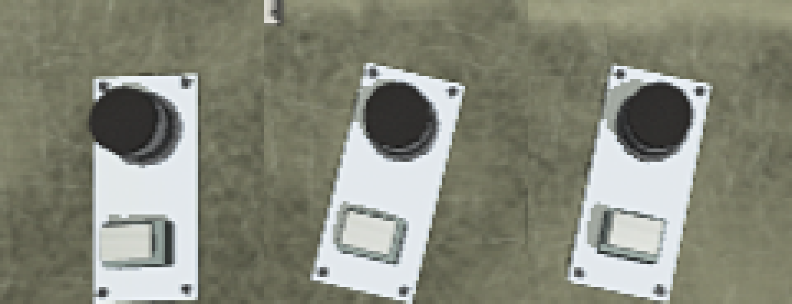

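The crops show the pads as dark discs on the far side, with the pale caps standing clear and up. Now I'll fit the plates (white, z = 8 mm) and the pads.

Run:
```python
from h import *
c=robot.camera("top")
for s,pd in zip(["left","middle","right"],[(171.3-.0,241),(273.7,229.6),(364,228.4)]):
    r=[r for r in robot.regions_of(c,s+"_rig")][0]
    m=r["pixels"].astype(np.uint8);P=cv2.findContours(cv2.dilate(m,np.ones((3,3))),0,1)[0]
    P=max(P,key=cv2.contourArea)
    # white mask
    x0,y0,x1,y1=[int(v) for v in r["bbox"]]
    w=np.zeros(m.shape,np.uint8);sl=np.s_[y0-3:y1+4,x0-3:x1+4];w[sl]=(c["image"][sl].min(axis=2)>185)
    k,l,st,ce=cv2.connectedComponentsWithStats(w);i=1+st[1:,4].argmax()
    box=cv2.boxPoints(cv2.minAreaRect(cv2.findContours((l==i).astype(np.uint8),0,1)[0][0].astype(np.float32)))
    W=np.array([p2w(c,b,.008) for b in box]);ctr=W.mean(0)
    e=[W[1]-W[0],W[2]-W[1]];L=max(e,key=np.linalg.norm);S=min(e,key=np.linalg.norm)
    L=L*np.sign(L[0]);a=np.arctan2(L[1],L[0]);d=np.array([np.cos(a),np.sin(a)])
    print(s,"plate",ctr[:2].round(4),np.linalg.norm(L).round(4),np.linalg.norm(S).round(4),"yaw",a.round(3),"pad~",(ctr[:2]+.045*d).round(4),"tag~",(ctr[:2]-.045*d).round(4),"pad meas",p2w(c,pd,.066)[:2].round(4))
c=robot.camera("scene")
for uv in [(274.8,269.2),(360,215)]: print("scene pad",p2w(c,uv,.064)[:2].round(4))
```

```text
left plate [0.5042 0.2386] 0.1765 0.077 yaw 0.073 pad~ [0.5491 0.2419] tag~ [0.4594 0.2354] pad meas [0.5484 0.2406]
middle plate [0.5406 0.0015] 0.1748 0.0794 yaw -0.199 pad~ [ 0.5847 -0.0074] tag~ [0.4965 0.0104] pad meas [ 0.5835 -0.007 ]
right plate [ 0.5516 -0.2249] 0.1744 0.0798 yaw -0.186 pad~ [ 0.5958 -0.2332] tag~ [ 0.5073 -0.2166] pad meas [ 0.5927 -0.2282]
scene pad [ 0.5821 -0.0059]
scene pad [ 0.5926 -0.2305]
```

```bash
cat >> h.py <<'E'
def delta(t):
    o=robot.get_obs();r=R.from_quat(o["tool_rot"]).as_matrix()
    print("tool axes\n",r.round(3),"pos",o["position"].round(4),"f",o["ft_force"].round(2))
    for p in t: print(p,"->mm",(r.T@(np.array(p)-o["position"])*1000).round(1))
    y=r[:,1];print("yaw of tool y vs world y deg",np.degrees(np.arctan2(-y[0],y[1])).round(1))
E
python3 -c "
from h import *
delta([(.549,.241,.13)])"
```

```text
tool axes
 [[-0.     0.25   0.968]
 [-0.     0.968 -0.25 ]
 [-1.    -0.    -0.   ]] pos [0.1563 0.6051 0.2475] f [ 0.26 -0.8   0.77]
(0.549, 0.241, 0.13) ->mm [ 117.5 -254.3  471.3]
yaw of tool y vs world y deg -14.5
```

Emit:
move_arm:
  commands:
    - [1,0,-127,236,0]
    - [1,0,-127,236,0]
    - [1,0,-127,236,0]
    - [1,0,-127,236,0]
    - [1,0,-127,236,0]
    - [1,0,-127,236,0]
    - [1,0,-127,236,0]
    - [1,0,-127,236,0]
  newtons: 20

```text
time: 2.02
position: [0.3565, 0.4206, 0.2478]
tool_rot: [0.091, 0.701, -0.091, 0.702]
ft_force: [-0.4, 0.0, 0.3]
grip_width: 0.0416
```

Emit:
move_arm:
  commands:
    - [1,117,-127,236,0]
    - [1,117,-127,236,0]
    - [1,117,-127,236,0]
    - [1,117,-127,236,0]
    - [1,117,-127,236,0]
    - [1,117,-127,236,0]
    - [1,117,-127,236,0]
    - [1,117,-127,236,0]

```text
time: 2.68
position: [0.5542, 0.2373, 0.1277]
tool_rot: [0.09, 0.701, -0.091, 0.702]
ft_force: [-0.6, 0.0, -1.0]
grip_width: 0.0011
```

Run:
```python
from h import *
c=robot.camera("wrist");print({k:np.round(v,3).tolist() for k,v in c.items() if k!="image"})
cv2.imwrite("pics/w1.png",c["image"][:,:,::-1])
delta([(.549,.241,.13)])
print(robot.get_obs()["time"],robot.get_obs()["grip_width"])
c=robot.camera("scene");cv2.imwrite("pics/s1.png",c["image"][:,:,::-1])
```

```text
{'fx': 371.648, 'fy': 371.648, 'cx': 320.92, 'cy': 236.063, 'tool_from_camera': [[0.0, -0.263, 0.965, -0.138], [1.0, 0.0, -0.0, -0.001], [-0.0, 0.965, 0.263, -0.071], [0.0, 0.0, 0.0, 1.0]], 'shot': 7}
tool axes
 [[-0.001  0.254  0.967]
 [-0.     0.967 -0.254]
 [-1.    -0.001 -0.001]] pos [0.5517 0.2392 0.1287] f [0.63 0.02 0.  ]
(0.549, 0.241, 0.13) ->mm [-1.3  1.  -3. ]
yaw of tool y vs world y deg -14.7
2.7333 0.0006539554505462722
```

View pics/w1.png

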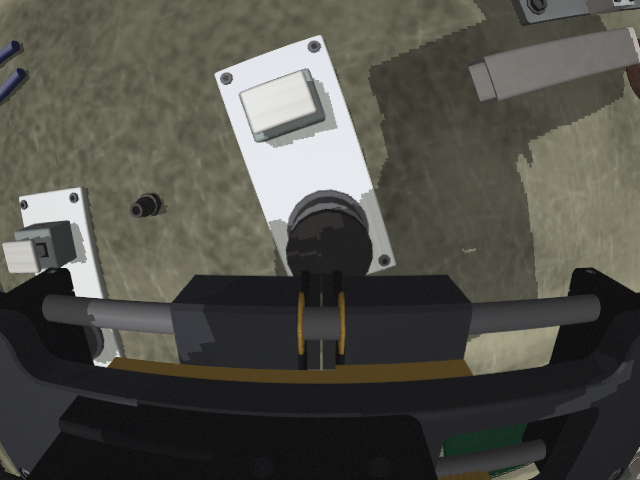

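View pics/s1.png

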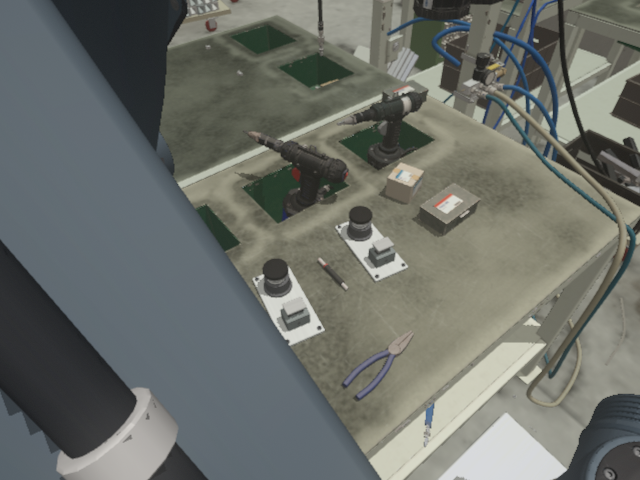

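The wrist view shows the left pad at (330,240) right under the closed fingertips at (322,320). Pressing it 8 mm.

Emit:
move_arm:
  commands:
    - [1,15,1,-3,0]
    - [1,28,1,-3,0]
    - [1,35,1,-3,0]
    - [1,39,1,-3,0]
    - [1,42,1,-3,0]
    - [1,45,1,-3,0]
    - [1,46,1,-3,0]
    - [1,46,1,-3,0]

```text
time: 3.45
position: [0.5455, 0.2443, 0.0864]
tool_rot: [0.089, 0.702, -0.089, 0.701]
ft_force: [-4.9, 2.2, 10.5]
grip_width: 0.0006
```

Emit:
move_arm:
  commands:
    - [1,0,0,0,0]
    - [1,0,0,0,0]
    - [1,0,0,0,0]

```text
time: 3.7
position: [0.5455, 0.2443, 0.0868]
tool_rot: [0.089, 0.702, -0.089, 0.701]
ft_force: [-5.2, 1.5, 11.8]
grip_width: 0.0002
```

Run:
```python
from h import *
F=[];Z=[]
for i in range(4):
    robot.camera("wrist");o=robot.get_obs();F.append(o["ft_force"]);Z.append(o["position"])
print(np.mean(F,0).round(2),np.std(F,0).round(2),np.mean(Z,0).round(4),o["time"])
```

```text
[-4.49  1.99 10.03] [0.36 0.4  0.82] [0.5455 0.2443 0.0868] 3.9
```

Emit:
move_arm:
  commands:
    - [1,2,0,0,0]
    - [1,4,0,0,0]
    - [1,6,0,0,0]
    - [1,6,0,0,0]
    - [1,6,0,0,0]
    - [1,6,0,0,0]

```text
time: 4.4
position: [0.5456, 0.2443, 0.0819]
tool_rot: [0.089, 0.702, -0.089, 0.701]
ft_force: [-7.6, 1.1, 16.7]
grip_width: 0.0003
```

```bash
cat > m.py <<'E'
from h import *
F=[];Z=[]
for i in range(4):
    robot.camera("wrist");o=robot.get_obs();F.append(o["ft_force"]);Z.append(o["position"])
print(np.mean(F,0).round(2),np.std(F,0).round(2),np.mean(Z,0).round(4),o["time"])
E
python3 m.py
```

```text
[-6.25  0.97 17.07] [0.57 0.2  0.51] [0.5456 0.2443 0.0819] 4.6
```

Left pad: 17 N at 9.1 mm, so it's the 15 N one. Lifting off.

Emit:
move_arm:
  commands:
    - [1,-10,0,0,0]
    - [1,-40,0,0,0]
    - [1,-60,0,0,0]
    - [1,-60,0,0,0]
    - [1,-60,0,0,0]

```text
time: 5.02
position: [0.548, 0.2437, 0.1406]
tool_rot: [0.089, 0.7, -0.088, 0.703]
ft_force: [-0.8, -0.4, -0.3]
grip_width: 0.0004
```

```bash
python3 -c "
from h import *
delta([(.583,-.007,.13)])"
```

```text
tool axes
 [[ 0.005  0.249  0.968]
 [ 0.001  0.968 -0.249]
 [-1.     0.002  0.004]] pos [0.548  0.2437 0.1406] f [-0.82 -0.43 -0.25]
(0.583, -0.007, 0.13) ->mm [  10.5 -234.1   96.3]
yaw of tool y vs world y deg -14.4
```

Emit:
move_arm:
  commands:
    - [1,0,-234,96,0]
    - [1,0,-234,96,0]
    - [1,0,-234,96,0]
    - [1,0,-234,96,0]
    - [1,0,-234,96,0]
    - [1,0,-234,96,0]
    - [1,0,-234,96,0]
    - [1,10,-234,96,0]

```text
time: 5.68
position: [0.5828, -0.0104, 0.1289]
tool_rot: [0.091, 0.7, -0.091, 0.702]
ft_force: [0.1, 0.4, -0.1]
grip_width: 0.0003
```

Emit:
move_arm:
  commands:
    - [1,0,0,0,0]
    - [1,0,0,0,0]

```text
time: 5.85
position: [0.5798, -0.006, 0.1269]
tool_rot: [0.089, 0.703, -0.088, 0.7]
ft_force: [0.2, 0.1, 0.0]
grip_width: 0.0004
```

```bash
python3 -c "
from h import *
delta([(.583,-.007,.083)])
c=robot.camera('wrist');cv2.imwrite('pics/w2.png',c['image'][:,:,::-1])"
```

```text
tool axes
 [[-0.004  0.249  0.969]
 [ 0.001  0.969 -0.249]
 [-1.     0.    -0.004]] pos [ 0.5798 -0.006   0.1269] f [0.21 0.08 0.01]
(0.583, -0.007, 0.083) ->mm [43.9 -0.2  3.6]
yaw of tool y vs world y deg -14.4
```

View pics/w2.png

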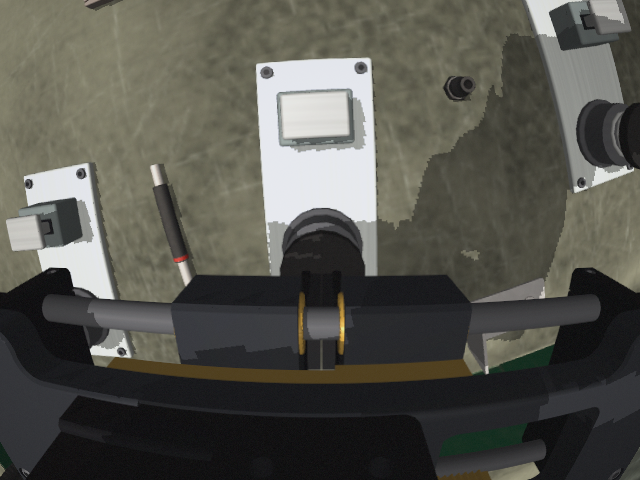

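The middle pad sits at (321,245), right under the fingers. Pressing it.

Emit:
move_arm:
  commands:
    - [1,15,0,2,0]
    - [1,28,0,2,0]
    - [1,35,0,2,0]
    - [1,39,0,2,0]
    - [1,43,0,2,0]
    - [1,45,0,2,0]
    - [1,45,0,2,0]
    - [1,45,0,2,0]

```text
time: 6.57
position: [0.5826, -0.0064, 0.0845]
tool_rot: [0.09, 0.702, -0.088, 0.701]
ft_force: [-3.0, 4.6, 7.8]
grip_width: 0.0007
```

Emit:
move_arm:
  commands:
    - [1,0,0,0,0]
    - [1,0,0,0,0]

```text
time: 6.73
position: [0.5826, -0.0064, 0.0847]
tool_rot: [0.09, 0.702, -0.088, 0.701]
ft_force: [-1.9, 3.9, 8.0]
grip_width: 0.0006
```

```bash
python3 m.py
```

```text
[-2.33  4.09  7.74] [0.55 0.15 0.57] [ 0.5826 -0.0064  0.0848] 6.9333
```

Emit:
move_arm:
  commands:
    - [1,2,0,0,0]
    - [1,3,0,0,0]
    - [1,3,0,0,0]
    - [1,3,0,0,0]

```text
time: 7.27
position: [0.5826, -0.0064, 0.082]
tool_rot: [0.09, 0.702, -0.088, 0.701]
ft_force: [-3.5, 4.9, 9.5]
grip_width: 0.0001
```

```bash
python3 m.py
```

```text
[-2.93  4.53  9.35] [0.41 0.37 0.36] [ 0.5826 -0.0064  0.0821] 7.4667
```

Emit:
move_arm:
  commands:
    - [1,-10,0,0,0]
    - [1,-40,0,0,0]
    - [1,-60,0,0,0]
    - [1,-60,0,0,0]
    - [1,-60,0,0,0]

```text
time: 7.88
position: [0.5845, -0.0081, 0.1422]
tool_rot: [0.089, 0.7, -0.089, 0.703]
ft_force: [-0.2, 0.0, -0.8]
grip_width: 0.0006
```

```bash
python3 -c "
from h import *
delta([(.593,-.230,.13)])"
```

```text
tool axes
 [[ 0.004  0.249  0.968]
 [-0.001  0.968 -0.249]
 [-1.    -0.     0.004]] pos [ 0.5845 -0.0081  0.1422] f [-0.18  0.02 -0.8 ]
(0.593, -0.23, 0.13) ->mm [  12.4 -212.8   63.5]
yaw of tool y vs world y deg -14.4
```

Middle pad: 9.35 N at 8.9 mm, so it's the 9 N one. Now the right pad.

Emit:
move_arm:
  commands:
    - [1,0,-213,63,0]
    - [1,0,-213,63,0]
    - [1,0,-213,63,0]
    - [1,0,-213,63,0]
    - [1,0,-213,63,0]
    - [1,0,-213,63,0]
    - [1,12,-213,63,0]
    - [1,12,-213,63,0]

```text
time: 8.55
position: [0.5891, -0.2293, 0.1252]
tool_rot: [0.091, 0.703, -0.089, 0.699]
ft_force: [-0.5, 1.5, -0.6]
grip_width: 0.0008
```

Emit:
move_arm:
  commands:
    - [1,0,0,0,0]
    - [1,0,0,0,0]

```text
time: 8.72
position: [0.5904, -0.2275, 0.1275]
tool_rot: [0.089, 0.703, -0.088, 0.7]
ft_force: [0.6, -0.4, 0.3]
grip_width: 0.0005
```

```bash
python3 -c "
from h import *
delta([(.593,-.230,.082)])
c=robot.camera('wrist');cv2.imwrite('pics/w3.png',c['image'][:,:,::-1])"
```

```text
tool axes
 [[-0.003  0.248  0.969]
 [ 0.002  0.969 -0.248]
 [-1.     0.001 -0.003]] pos [ 0.5904 -0.2275  0.1275] f [ 0.61 -0.41  0.35]
(0.593, -0.23, 0.082) ->mm [45.5 -1.8  3.3]
yaw of tool y vs world y deg -14.4
```

View pics/w3.png

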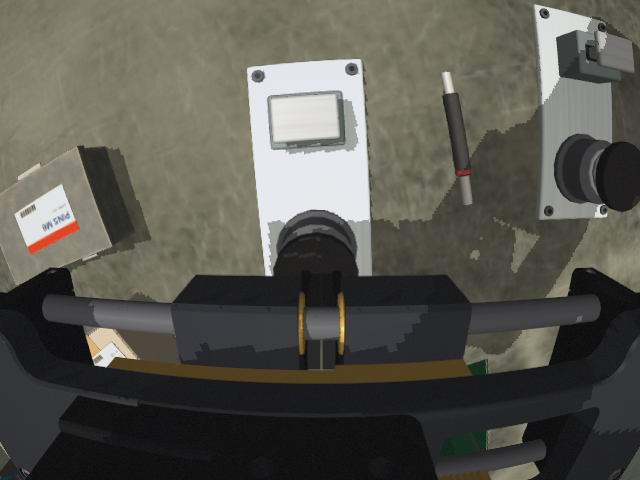

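The right pad is at (315,250), about 3 mm to tool −y. The carton is well below the gripper body. Pressing.

Emit:
move_arm:
  commands:
    - [1,15,-3,2,0]
    - [1,28,-3,2,0]
    - [1,35,-3,2,0]
    - [1,39,-3,2,0]
    - [1,43,-3,2,0]
    - [1,46,-3,2,0]
    - [1,46,-3,2,0]
    - [1,46,-3,2,0]

```text
time: 9.43
position: [0.5923, -0.2332, 0.0829]
tool_rot: [0.089, 0.702, -0.089, 0.701]
ft_force: [-0.9, 2.2, 3.4]
grip_width: 0.0004
```

Emit:
move_arm:
  commands:
    - [1,0,0,0,0]
    - [1,0,0,0,0]

```text
time: 9.6
position: [0.5924, -0.2336, 0.0831]
tool_rot: [0.089, 0.701, -0.089, 0.702]
ft_force: [-1.4, 1.8, 4.5]
grip_width: 0.0004
```

```bash
python3 m.py
```

```text
[-0.72  2.05  3.77] [0.34 0.14 0.48] [ 0.5925 -0.2337  0.0829] 9.8
```

Emit:
move_arm:
  commands:
    - [1,2,0,0,0]
    - [1,2,0,0,0]
    - [1,2,0,0,0]

```text
time: 10.05
position: [0.5925, -0.2338, 0.0806]
tool_rot: [0.089, 0.701, -0.089, 0.702]
ft_force: [-1.1, 2.7, 4.5]
grip_width: 0.0003
```

```bash
python3 m.py
```

```text
[-0.57  1.7   4.59] [0.32 0.27 0.15] [ 0.5925 -0.2338  0.0806] 10.25
```

Emit:
move_arm:
  commands:
    - [1,-10,0,0,0]
    - [1,-40,0,0,0]
    - [1,-50,0,0,0]
    - [1,-50,0,0,0]
    - [1,-50,0,0,0]

```text
time: 10.67
position: [0.5928, -0.2341, 0.1311]
tool_rot: [0.089, 0.701, -0.09, 0.702]
ft_force: [0.5, 0.2, 0.5]
grip_width: 0.0004
```

```bash
python3 -c "
from h import *
delta([(.5065,-.216,.12)])"
```

```text
tool axes
 [[ 0.002  0.25   0.968]
 [-0.001  0.968 -0.25 ]
 [-1.    -0.001  0.002]] pos [ 0.5928 -0.2341  0.1311] f [0.46 0.24 0.49]
(0.5065, -0.216, 0.12) ->mm [ 10.9  -4.  -88.1]
yaw of tool y vs world y deg -14.5
```

Right pad: 4.6 N at 10.4 mm, clearly the softest. Moving over its tag.

Emit:
move_arm:
  commands:
    - [1,0,-4,-30,0]
    - [1,0,-4,-60,0]
    - [1,0,-4,-88,0]
    - [1,0,-4,-88,0]
    - [1,10,-4,-88,0]
    - [1,10,-4,-88,0]
    - [1,10,-4,-88,0]

```text
time: 11.25
position: [0.5068, -0.2158, 0.1193]
tool_rot: [0.089, 0.702, -0.089, 0.701]
ft_force: [0.5, 0.5, -0.4]
grip_width: 0.0007
```

```bash
python3 -c "
from h import *
delta([(.5065,-.216,.068)])
c=robot.camera('wrist');cv2.imwrite('pics/w4.png',c['image'][:,:,::-1])
c=robot.camera('scene');cv2.imwrite('pics/s4.png',cv2.resize(c['image'][180:320,300:480,::-1],None,fx=4,fy=4))"
```

```text
tool axes
 [[-0.001  0.25   0.968]
 [ 0.     0.968 -0.25 ]
 [-1.     0.    -0.001]] pos [ 0.5068 -0.2158  0.1193] f [ 0.46  0.53 -0.37]
(0.5065, -0.216, 0.068) ->mm [51.3 -0.3 -0.2]
yaw of tool y vs world y deg -14.5
```

View pics/w4.png

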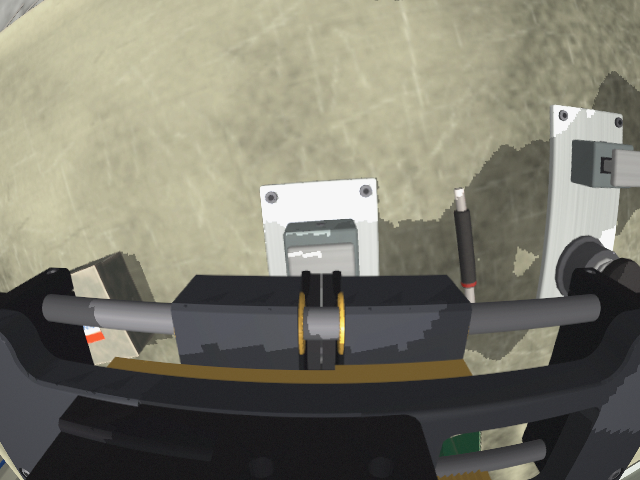

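View pics/s4.png

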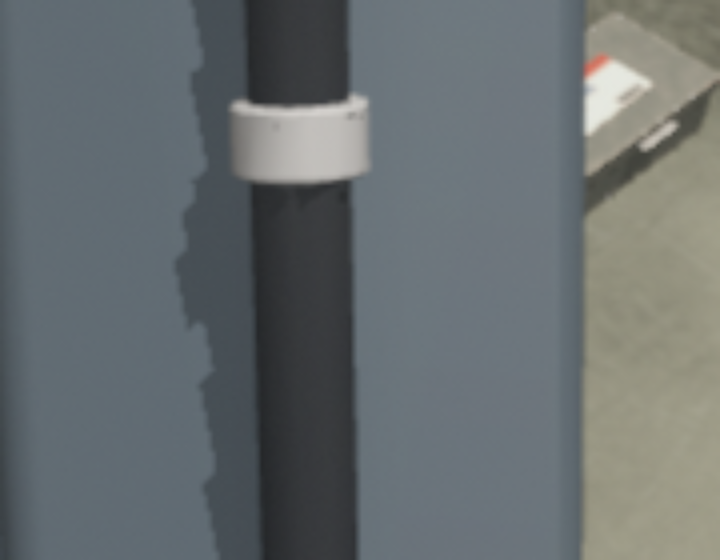

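The tag is centred at u≈321 under the fingers; the scene view is blocked by the arm. Pressing gradually.

Emit:
move_arm:
  commands:
    - [1,15,0,0,0]
    - [1,28,0,0,0]
    - [1,35,0,0,0]
    - [1,40,0,0,0]
    - [1,44,0,0,0]
    - [1,48,0,0,0]
    - [1,50,0,0,0]
    - [1,50,0,0,0]

```text
time: 12.02
position: [0.5064, -0.2156, 0.0705]
tool_rot: [0.089, 0.701, -0.089, 0.702]
ft_force: [0.1, 0.8, -0.3]
grip_width: 0.0007
```

Emit:
move_arm:
  commands:
    - [1,1,0,0,0]
    - [1,2,0,0,0]
    - [1,3,0,0,0]
    - [1,3,0,0,0]

```text
time: 12.35
position: [0.5065, -0.2157, 0.0693]
tool_rot: [0.089, 0.701, -0.089, 0.702]
ft_force: [-1.2, 1.8, 12.8]
grip_width: 0.0005
```

```bash
python3 m.py
```

```text
[-2.08  1.58 12.68] [0.58 0.44 0.17] [ 0.5065 -0.2157  0.0693] 12.55
```

The wrist force is 12.7 N, well above the tag's 3 N, with the tip at 44.3 mm, so it's at the stop. One more nudge, then I'll lift and back away to check.

Emit:
move_arm:
  commands:
    - [1,2,0,0,0]
    - [1,2,0,0,0]
    - [1,2,0,0,0]

```text
time: 12.8
position: [0.5065, -0.2157, 0.0692]
tool_rot: [0.089, 0.701, -0.089, 0.702]
ft_force: [-3.9, 2.4, 25.6]
grip_width: 0.0006
```

Emit:
move_arm:
  commands:
    - [1,-10,0,0,0]
    - [1,-40,0,0,0]
    - [1,-80,0,0,0]
    - [1,-120,0,0,0]
    - [1,-130,0,0,0]
    - [1,-130,0,0,0]

```text
time: 13.3
position: [0.5083, -0.2169, 0.1994]
tool_rot: [0.088, 0.699, -0.091, 0.704]
ft_force: [-0.4, -0.4, -0.3]
grip_width: 0.0009
```

Emit:
move_arm:
  commands:
    - [1,0,300,-60,0]
    - [1,0,300,-60,0]
    - [1,0,300,-60,0]
    - [1,0,300,-60,0]
    - [1,0,300,-60,0]
    - [1,0,300,-60,0]
    - [1,0,300,-60,0]
    - [1,0,300,-60,0]

```text
time: 13.97
position: [0.5211, 0.0948, 0.1934]
tool_rot: [0.088, 0.703, -0.087, 0.7]
ft_force: [-0.2, -0.3, 0.5]
grip_width: 0.0006
```

Emit:
move_arm:
  commands:
    - [1,0,240,-80,0]
    - [1,0,240,-80,0]
    - [1,0,240,-80,0]
    - [1,0,240,-80,0]
    - [1,0,240,-80,0]
    - [1,0,240,-80,0]
    - [1,0,240,-80,0]
    - [1,0,240,-80,0]

```text
time: 14.63
position: [0.5039, 0.3443, 0.1931]
tool_rot: [0.087, 0.703, -0.088, 0.701]
ft_force: [-0.0, 0.3, -0.3]
grip_width: 0.0002
```

```bash
python3 -c "
from h import *
c=robot.camera('scene');cv2.imwrite('pics/s5.png',c['image'][:,:,::-1])
cv2.imwrite('pics/s5b.png',cv2.resize(c['image'][200:340,240:420,::-1],None,fx=4,fy=4))
c=robot.camera('top');cv2.imwrite('pics/t5.png',c['image'][:,:,::-1]);print(robot.get_obs()['position'])"
```

```text
[0.50459942 0.34143713 0.19363747]
```

View pics/s5b.png

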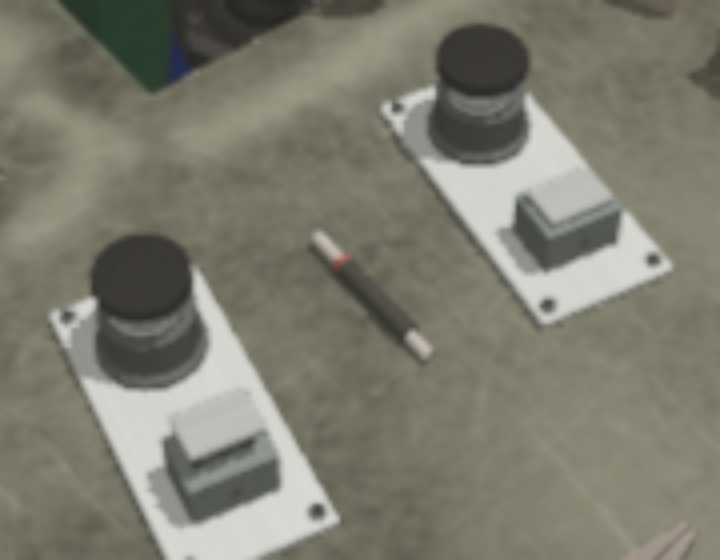

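View pics/t5.png

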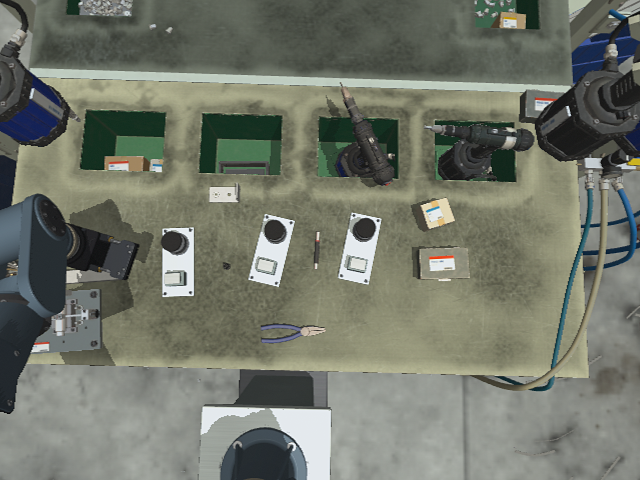

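The close-up shows the right cap flush on its guide block at (570,195) and the middle cap still up at (215,425). The top view shows the left cap still up and every loose thing where it was. The arm is clear, so I'm handing in.

```bash
python3 -c "
from h import *
print(robot.get_obs()['joint_velocities'].round(3),robot.hand_in())"
```

```text
the job is handed in; nothing more can be done
[-0.031 -0.014  0.006  0.     0.001  0.004] None
```

The right mount is the soft one. I pushed its tag fully down, left the other two tags up, and handed the job in at about 15 s of the 53 s allowed.

I pressed the pads in the order left, middle, right with the closed fingertips:

| Pad | Press depth | Push-back |
|---|---|---|
| Left | 9.1 mm | 17.1 N |
| Middle | 8.9 mm | 9.4 N |
| Right | 10.4 mm (8.1 mm at first) | 4.6 N (3.8 N at first) |

- **Right tag:** the fingertips stopped at about 44 mm above the worktop, the fully-down height. The force rose to 25.6 N with no further movement, so the tag is at its stop. In the last scene picture its cap sits flush on the guide block.
- **Other tags and loose things:** in the last pictures the middle tag is plainly up. I checked the left tag only in the top view, where it looks unchanged. The loose things are in the same places as at the start.
- **Arm:** it ended clear of everything, with about zero force on the tool. The highest wrist force I read was about 26 N, against the 120 N limit.

None of the checks failed or disagreed.

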